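# Weigh the cheese on the counter balance

## Task

The wedge of cheese lying on the square plate of the counter balance weighs 700 g. Of the three loose knobbed steel weights on the counter (500 g, 200 g, 100 g), stand the right two, the 500 g and the 200 g, upright side by side in the round pan so that the beam floats level with the cheese still on its plate, and let go.

Things in the scene. Friction and masses are not known exactly. Their poses are not given: they have to be found in the camera images.
- weight_500: Largest of the three knobbed steel weights, 500 g: upright cylinder 40 mm across and 44 mm high with a knob 24 mm across on top, 62 mm high in all. Stands on the counter (z = 0). Origin: centre of its underside, z up. Bystander weight not needed (not listed): 100 g, 23 mm across, 36 mm high.
- weight_200: Middle one of the three steel weights, 200 g: upright cylinder 29 mm across and 34 mm high with a knob 18 mm across on top, 47 mm high in all. Stands on the counter. Origin: centre of its underside, z up.
- pan_center (a point): Centre of the upper face of the balance's round weight pan: flat, 162 mm across inside a 4 mm high rim. It stays horizontal, 137 mm above the counter when up, 110 mm when level. z up; y along the beam to the square goods plate (170 mm, 310 mm away) with the 90 mm high cheese; a pointer board 180 mm high stands midway. Where in the pan a weight stands does not matter to the balance.
- beam (a joint): Beam angle, rad: 0 level, negative with the weight pan up and the cheese down; stops at -0.17 (start) and 0.17. Sprung and damped: each 100 g of difference tilts it 0.105 rad, up to a stop. With only the 500 g weight in, the pan stays up; it sinks by 27 mm within a second as the 200 g weight is let go. Within 0.06 counts as level.
Not all that is in view belongs to the job. Leave any red look-alike of the weight_500 alone. What is shaped like the weight_200 but red is not meant.

How it is judged (in metres and radians):
At the end, for the whole second after the job is handed in: Both the 500 g and the 200 g weight stand upright (within 10 degrees) and at rest on the floor of the round pan, their centres within 70 mm of the pan's centre, and the beam is at rest level within 0.06 rad (3.5 degrees), which it is only with the cheese still on its plate and no other weight added (horizontal distance between each of weight_500, weight_200 and pan_center below 0.07 m and z of weight_500 in the frame of pan_center between -0.006 and 0.012 m and angle between each of weight_500, weight_200's own z axis and vertical below 0.17 rad and linear speed of each of weight_500, weight_200 below 0.03 m/s and z of weight_200 in the frame of pan_center between -0.006 and 0.012 m and value of joint beam between -0.06 and 0.06 rad and velocity of joint beam between -0.05 and 0.05 rad/s); the robot touches nothing.
It also fails if it takes over 61 s, if anything falls off the work surface, if the arm or the gripper's body presses on something with over 40 N, if the wrist force passes 120 N, or if a joint passes its speed limit or range.

## Robot

A 6-joint arm with a two-finger parallel gripper is mounted at the origin on the work surface. World frame = base frame: x ahead of the robot, y to its left, z up, the work surface at z = 0. Lengths are in mm, angles in rad, forces in N, time in s.
With the tool pointing down it reaches from about 350 to 975 mm from the base axis. Payload 7.1 kg.
Tool frame: the origin (TCP) lies at the very end of the fingers, on their centre line; the grasp point (between the pads) lies 19 mm behind it; z points along the fingers, y is the line along which they close (so a half turn about z gives the same grasp; the last joint's range is limited). The gripper opens to 88 mm and grips with 3 to 60 N. Pads are 20 mm wide; open, the fingers measure 115 mm over their backs; the gripper's body (75 mm by 178 mm) begins 61 mm behind the grasp point.
Start: joints at [-1.281, 0.423, 1.63, -0, 1.089, -0.019], TCP at [189.965, -595.414, 222.675] pointing down, gripper open.
Joint ranges: [-3, 3], [-0.9, 2.11], [0.09, 2.58], [-1.31, 4.45], [0.11, 2.69], [-2.54, 2.54]. Speed limits (rad/s): [2.39, 2.39, 3.01, 3.14, 3.14, 3.14].

## Interface

Orientations are given as a rotation vector (axis times angle).
In Python, from workcell import * gives the robot as it stands.
- The arm moves only by the tool step_arm, never from a script. Its argument "deltas" is a list of rows, each a list of 3 entries, a list of its own where there are three numbers: the shift along the tool's x, y, z in units of 300 mm (1.0 is 300 mm), then the turn, a rotation vector about the tool's x, y, z in units of 1.5 rad (1.0 is 1.5 rad), then the gripper command: -1 is shut, 1 is fully open, values between are in proportion. In form: [[[dx, dy, dz], [rx, ry, rz], gripper], ...]. A call has 1 to 20 rows; each row is the pose to reach, as a shift and turn from the pose commanded when the call began, along the tool's axes at that moment; what a row does not reach only later rows make up. A row lasts 1/12 s, in which the tool goes at most 41.7 mm and 7.16 degrees, less where a joint would pass 70% of its speed; a pose out of reach is approached as far as the arm can. A call with a number of a shift or a turn outside -1 to 1 is refused whole. A call with a gripper value outside its range is refused whole. The fingers move at their own pace and stop on an object; the grip force is fixed at half the most. Time passes only in rows, so rows that repeat a pose let the fingers close. It gives the time, the measured TCP pose, the force, the opening and the grip force at its end, in the units of the state.
- get_obs(): the state, without advancing time (a new reading comes with each control period).
- get_image(name): name is "scene" or "side" or "wrist"; returns a dict with "pixels" (400x640x3 uint8, red, green, blue), "fx", "fy", "cx", "cy" (pixels), "dist_coeffs" ([k1, k2, p1, p2, k3] as OpenCV has them; the pictures are not rectified), "T" (4x4, takes a point from camera to world coordinates). Camera axes: x right, y down, z forward; pixel columns grow to the right and rows downward; lengths in mm; the calibration is good to about 2 mm. A picture is of the moment at which its call begins. There is no depth.
- close_job(): hands the job in; it is judged then, once.
The state is a dict: "t": time; "qpos": joint angles; "qvel": joint speeds; "joint_torque": joint torques, N m; "ee_pos": TCP position; "orientation": TCP orientation; "ft_force": force on the tool from outside, world axes, zero at the start; "moment": the same for the moment, N m; "width": finger opening in mm; "grasp_force": force on a finger pad.
Only numpy, scipy, OpenCV 4.12 (cv2) and the standard library are available. Lean on these libraries where they do the work, as an engineer would, in place of code of your own. Each camera call takes 0.05 s, during which the arm holds its last target. There are 200 camera calls.

## Working session

There is one attempt and no reset: what is moved stays moved. The work goes in short steps, Python scripts to look and compute and a tool call to move; the robot and the scene stay as the last step left them, time stands still between calls to the robot, and variables do not carry over. Pictures are saved under pics/ and viewed, at most 10 in all, crops included, and the job is handed in when it is done.

Besides the shell and the picture viewer there is one more tool, called after "Emit:" as name(argument=value, ...) on one line, values as JSON. step_arm: Moves the arm, as the interface text tells. Its arguments: {"type":"object","properties":{"deltas":{"type":"array","items":{"type":"array"}}},"required":["deltas"]}

```bash
mkdir -p pics; cat > h.py <<'E'
from workcell import *
import numpy as np, cv2, pickle
from scipy.spatial.transform import Rotation as R
def snap(n,f):
    d=get_image(n); pickle.dump(d,open(f'{f}.pkl','wb')); cv2.imwrite(f'pics/{f}.png',d['pixels'][:,:,::-1]); return d
def ray(d,u,v):
    K=np.array([[d['fx'],0,d['cx']],[0,d['fy'],d['cy']],[0,0,1.]])
    p=cv2.undistortPoints(np.array([[[u,v]]],float),K,np.array(d['dist_coeffs'],float))[0,0]
    T=np.array(d['T']); return T[:3,3],T[:3,:3]@np.array([p[0],p[1],1])
def atz(d,u,v,z):
    o,r=ray(d,u,v); return o+r*(z-o[2])/r[2]
def proj(d,P):
    K=np.array([[d['fx'],0,d['cx']],[0,d['fy'],d['cy']],[0,0,1.]])
    T=np.linalg.inv(np.array(d['T'])); rv=cv2.Rodrigues(T[:3,:3])[0]
    return cv2.projectPoints(np.array(P,float).reshape(-1,1,3),rv,T[:3,3],K,np.array(d['dist_coeffs'],float))[0].reshape(-1,2)
def tri(a,b):
    (o1,r1),(o2,r2)=a,b
    s=np.linalg.lstsq(np.c_[r1,-r2],o2-o1,rcond=None)[0]
    p,q=o1+r1*s[0],o2+r2*s[1]; return (p+q)/2,np.linalg.norm(p-q)
E
python3 - <<'E'
from h import *
a=snap('scene','a');b=snap('side','b')
for d in(a,b): print(np.round(d['T'],2),d['fx'])
o=get_obs();print(o)
E
```

```text
[[-2.10000e-01  7.50000e-01 -6.30000e-01  1.11328e+03]
 [ 9.80000e-01  1.50000e-01 -1.40000e-01  6.54400e+01]
 [-1.00000e-02 -6.50000e-01 -7.60000e-01  8.12660e+02]
 [ 0.00000e+00  0.00000e+00  0.00000e+00  1.00000e+00]] 409.799096680272
[[ 9.8000e-01 -1.0000e-01  1.5000e-01  4.1546e+02]
 [-1.8000e-01 -6.3000e-01  7.6000e-01 -6.9012e+02]
 [ 1.0000e-02 -7.7000e-01 -6.3000e-01  6.2278e+02]
 [ 0.0000e+00  0.0000e+00  0.0000e+00  1.0000e+00]] 452.7255465664744
{'t': 0.1, 'qpos': array([-1.28101281e+00,  4.23745135e-01,  1.63060948e+00, -6.19410350e-07,
        1.08859920e+00, -1.89991765e-02]), 'qvel': array([-0.00079219, -0.00155023, -0.00122919, -0.00148131,  0.00024121,
       -0.00067671]), 'joint_torque': array([ 3.28824080e-04, -5.45614457e+01, -2.74324912e+01,  6.45806990e-02,
        1.88702450e-02, -9.89460204e-06]), 'ee_pos': array([ 189.81828561, -594.95096085,  221.9930832 ]), 'orientation': array([-3.10289172e+00, -4.82903126e-01,  2.89329510e-04]), 'ft_force': array([0.59558583, 0.53082208, 0.54743357]), 'moment': array([ 0.00535565, -0.0100635 ,  0.01585244]), 'grasp_force': 0.0, 'width': 87.65633421846637}
```

View pics/a.png

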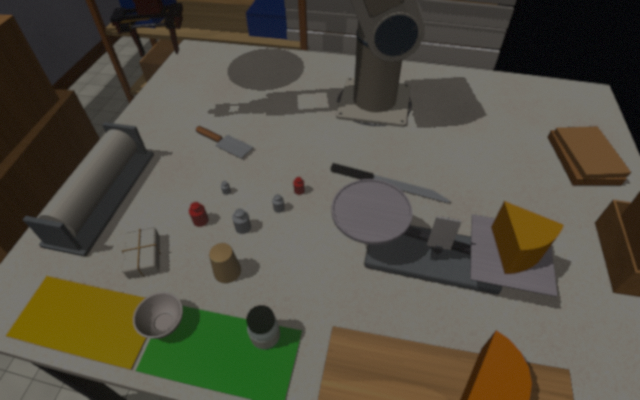

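View pics/b.png

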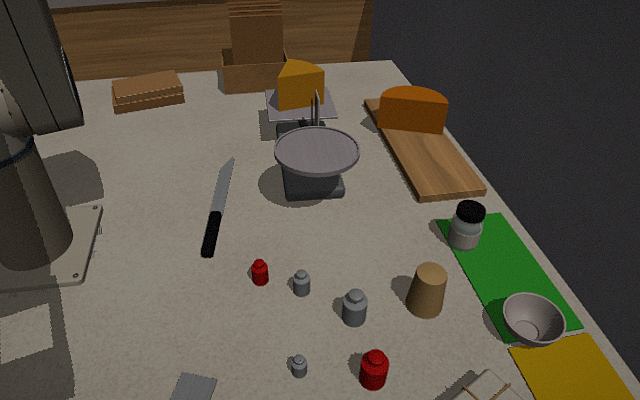

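Scene picture: grey knobbed weights at (242,220), (279,203) and (225,187), with red look-alikes at (199,213) and (299,186). Pan centre is about (372,212). Side picture: grey at (354,308), (302,283) and (299,366), red at (374,370) and (260,272), pan about (317,151). By size and colour, the grey one at (242,220)/(354,308) is the 500 g and (279,203)/(302,283) is the 200 g. The smallest grey is the 100 g. I'll confirm this in one crop.

```bash
python3 - <<'E'
import cv2,numpy as np
a=cv2.imread('pics/a.png')[165:245,180:320];b=cv2.imread('pics/b.png')[250:390,240:400]
a=cv2.resize(a,None,fx=4,fy=4,interpolation=2)   # 560x320
b=cv2.resize(b,None,fx=4,fy=4,interpolation=2)   # 640x560
cv2.imwrite('pics/c.png',b); cv2.imwrite('pics/d.png',a)
E
```

```text
(no output)
```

View pics/c.png

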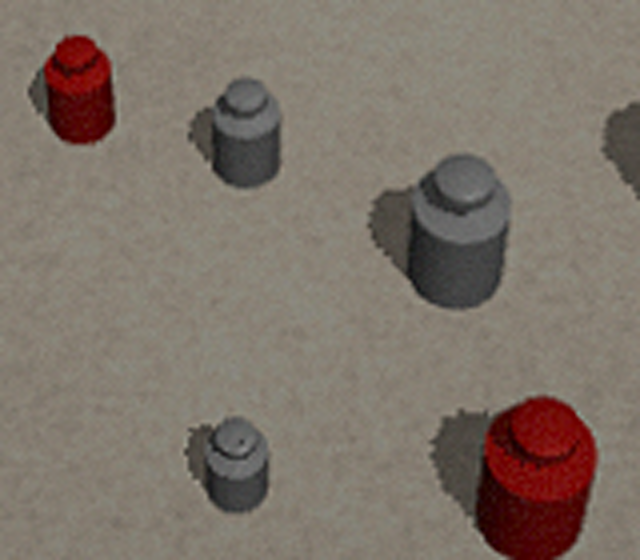

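View pics/d.png

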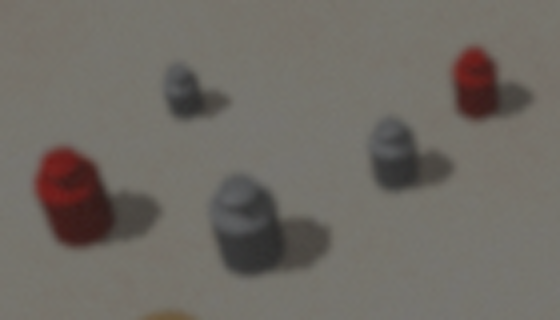

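The crops confirm it: the side view has the 500 g grey knob at (355.6,295) and the 200 g grey knob at (301.4,273.8). The scene view has them at (239.6,211.6) and (277.6,197.4). The reds and the smallest grey (100 g) stay untouched.

```bash
python3 - <<'E'
from h import *
from scipy.optimize import least_squares
a=pickle.load(open('a.pkl','rb'));b=pickle.load(open('b.pkl','rb'))
for n,pa,pb,z in [('500',(239.6,211.6),(355.6,295),62),('200',(277.6,197.4),(301.4,273.8),47)]:
    print(n,atz(a,*pa,z).round(1),atz(b,*pb,z).round(1),[x for x in tri(ray(a,*pa),ray(b,*pb))])
for n,pb,z in [('r500',(375.4,357.5),62),('r200',(259.7,263),47),('100',(299.4,359),36),('tan',(432,268),75)]: print(n,atz(b,*pb,z).round(1))
# pan: extents per picture
t=np.linspace(0,2*np.pi,200)
def ext(d,c,r,z):
    p=proj(d,np.c_[c[0]+r*np.cos(t),c[1]+r*np.sin(t),0*t+z]); return np.r_[p.min(0),p.max(0)]
def f(q): return np.r_[ext(a,q[:2],q[2],141)-[332,182,412,242],(ext(b,q[:2],q[2],141)-[274,127,360,172])[[0,1,2]]]
s=least_squares(f,[500,100,84]);print(s.x,s.fun.round(1))
print('plate',atz(a,512,252,90))
# overlay check
im=np.hstack([cv2.resize(d['pixels'][y0:y0+100,x0:x0+130,::-1],None,fx=3,fy=3) for d,x0,y0 in((a,310,160),(b,255,100))])
for d,x0,y0,ox in((a,310,160,0),(b,255,100,390)):
    P=(proj(d,np.c_[s.x[0]+s.x[2]*np.cos(t),s.x[1]+s.x[2]*np.sin(t),0*t+141])-[x0,y0])*3+[ox,0]
    for p in P.astype(int): cv2.circle(im,tuple(map(int,p)),0,(0,255,0),-1)
cv2.imwrite('pics/e.png',im)
o=get_obs();Rm=R.from_rotvec(o['orientation']).as_matrix();print(Rm.round(3))
E
```

```text
500 [ 565.2 -251.4   62. ] [ 565.4 -258.3   62. ] [array([ 564.78829584, -253.914088  ,   58.66484734]), np.float64(4.394096050590081)]
200 [ 492.9 -180.    47. ] [ 490.6 -187.5   47. ] [array([ 490.37398597, -182.14171514,   42.24488245]), np.float64(2.636789694103236)]
r500 [ 565.6 -370.    62. ]
r200 [ 423.9 -151.4   47. ]
100 [ 463.7 -338.3   36. ]
tan [ 698.7 -236.3   75. ]
[561.47118183  53.03600901  83.17502875] [-0.  -1.8 -0.7 -0.2  1.3 -2.3 -0.2]
plate [577.0632369  356.52404874  90.        ]
[[ 0.953  0.304 -0.   ]
 [ 0.304 -0.953  0.001]
 [ 0.    -0.001 -1.   ]]
```

View pics/e.png

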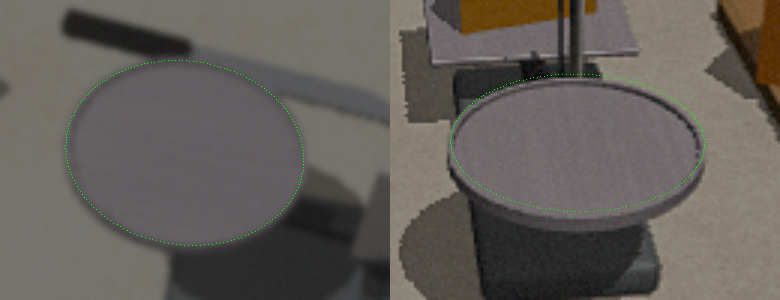

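Overlay: the circle matches the scene view. In the side view it sits a few px high, so the pan centre is at about y=50. I'm moving above the 500 g weight, and the wrist camera will refine the position.

Emit:
step_arm(deltas=[[[1,-0.46,0.1],[0,0,0],1],[[1,-0.46,0.1],[0,0,0],1],[[1,-0.46,0.1],[0,0,0],1],[[1,-0.46,0.1],[0,0,0],1],[[1,-0.46,0.1],[0,0,0],1],[[1,-0.46,0.1],[0,0,0],1],[[1,-0.46,0.1],[0,0,0],1],[[1,-0.46,0.1],[0,0,0],1],[[1,-0.46,0.1],[0,0,0],1],[[1,-0.46,0.1],[0,0,0],1]])

```text
t: 0.93
ee_pos: [434.8, -371.1, 192.2]
orientation: [-3.102, -0.489, 0.001]
ft_force: [0.6, -0.7, -0.7]
width: 87.9
grasp_force: 0.0
```

Emit:
step_arm(deltas=[[[0.4,-0.24,0],[0,0,0],1],[[0.4,-0.24,0],[0,0,0],1],[[0.4,-0.24,0],[0,0,0],1],[[0.4,-0.24,0],[0,0,0],1],[[0.4,-0.24,0],[0,0,0],1],[[0.4,-0.24,0],[0,0,0],1],[[0.4,-0.24,0],[0,0,0],1],[[0.4,-0.24,0],[0,0,0],1]])

```text
t: 1.6
ee_pos: [525.0, -269.3, 192.6]
orientation: [3.105, 0.48, -0.001]
ft_force: [-0.3, 0.3, -0.4]
width: 87.9
grasp_force: 0.0
```

```bash
python3 - <<'E'
from h import *
w=snap('wrist','w1');o=get_obs();print(o['t'],o['ee_pos'],o['orientation'],np.round(w['T'],2))
print(proj(w,[[565.3,-255,62],[491.7,-184,47],[561,50,141]]))
E
```

```text
1.65 [ 525.12099983 -269.18615884  192.64455459] [ 3.10469337e+00  4.79852777e-01 -6.48938674e-04] [[ 3.0000e-01 -9.2000e-01 -2.6000e-01  5.9610e+02]
 [-9.5000e-01 -2.9000e-01 -8.0000e-02 -2.4454e+02]
 [ 0.0000e+00  2.7000e-01 -9.6000e-01  3.5531e+02]
 [ 0.0000e+00  0.0000e+00  0.0000e+00  1.0000e+00]]
[[ 323.34254972  149.99482825]
 [ 242.98495653  192.31515351]
 [-124.04732825   26.10727784]]
```

View pics/w1.png

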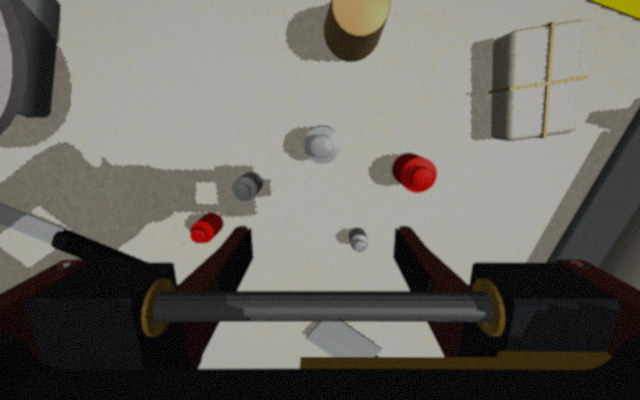

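Wrist picture: 500 g knob top at (321,147) and 200 g knob top at about (241,189). Reds are at (417,175) and (204,230), the 100 g at (358,240), and the pan is at the left edge.

```bash
python3 - <<'E'
from h import *
w=pickle.load(open('w1.pkl','rb'))
im=cv2.resize(w['pixels'][110:220,190:360,::-1],None,fx=4,fy=4,interpolation=2);cv2.imwrite('pics/f.png',im)
print(atz(w,321,147,62),atz(w,241,189,47))
o=get_obs();Rm=R.from_rotvec(o['orientation']).as_matrix()
for P in (atz(w,321,147,62),): print(Rm.T@(P-o['ee_pos']))
E
```

```text
[ 567.46464373 -251.80573439   62.        ] [ 494.76699584 -181.01668099   47.        ]
[ 45.66908186  -3.78214297 130.62577592]
```

View pics/f.png

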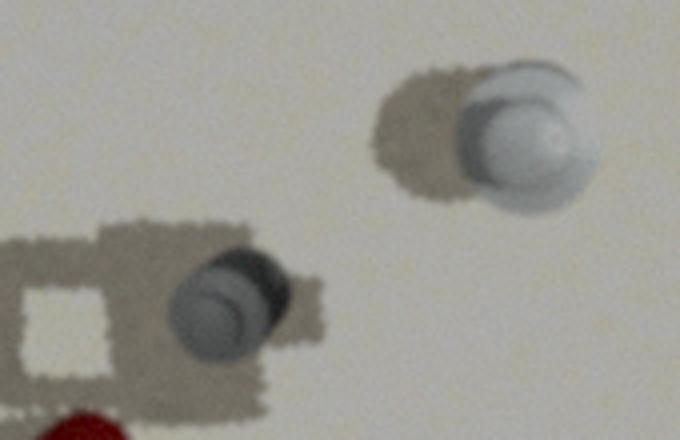

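The crop puts the knob centres at (322,145.8) and (243.5,190), so the 500 g is near (567.5,-253) and the 200 g near (494,-183.5). Descending and gripping.

Emit:
step_arm(deltas=[[[0.15,-0.008,0.1],[0,0,0],1],[[0.15,-0.008,0.2],[0,0,0],1],[[0.15,-0.008,0.3],[0,0,0],1],[[0.15,-0.008,0.4],[0,0,0],1],[[0.15,-0.008,0.5],[0,0,0],1],[[0.15,-0.008,0.58],[0,0,0],1],[[0.15,-0.008,0.61],[0,0,0],1],[[0.15,-0.008,0.61],[0,0,0],1],[[0.15,-0.008,0.61],[0,0,0],1]])

```text
t: 2.4
ee_pos: [568.3, -252.5, 10.1]
orientation: [3.104, 0.482, -0.0]
ft_force: [0.7, 0.4, 1.2]
width: 88.0
grasp_force: 0.0
```

Emit:
step_arm(deltas=[[[0,0,0],[0,0,0],-1],[[0,0,0],[0,0,0],-1],[[0,0,0],[0,0,0],-1],[[0,0,0],[0,0,0],-1],[[0,0,0],[0,0,0],-1],[[0,0,0],[0,0,0],-1],[[0,0,0],[0,0,0],-1],[[0,0,0],[0,0,0],-1]])

```text
t: 3.07
ee_pos: [568.9, -252.2, 9.9]
orientation: [3.103, 0.483, 0.002]
ft_force: [1.0, -2.1, 0.4]
width: 39.4
grasp_force: 30.0
```

Emit:
step_arm(deltas=[[[0,0,-0.08],[0,0,0],-1],[[0,0,-0.16],[0,0,0],-1],[[0,0,-0.24],[0,0,0],-1],[[0,0,-0.32],[0,0,0],-1],[[0,0,-0.4],[0,0,0],-1],[[0,0,-0.48],[0,0,0],-1],[[0,0,-0.56],[0,0,0],-1],[[0,0,-0.63],[0,0,0],-1],[[0,0,-0.66],[0,0,0],-1],[[0,0,-0.66],[0,0,0],-1]])

```text
t: 3.9
ee_pos: [569.1, -252.0, 209.3]
orientation: [3.103, 0.483, 0.004]
ft_force: [1.1, 0.4, -4.5]
width: 39.7
grasp_force: 30.0
```

Emit:
step_arm(deltas=[[[0.03,-0.08,0],[0,0,0],-1],[[0.06,-0.16,0],[0,0,0],-1],[[0.1,-0.24,0],[0,0,0],-1],[[0.13,-0.32,0],[0,0,0],-1],[[0.16,-0.4,0],[0,0,0],-1],[[0.19,-0.48,0],[0,0,0],-1],[[0.23,-0.56,0],[0,0,0],-1],[[0.26,-0.64,0],[0,0,0],-1],[[0.29,-0.72,0],[0,0,0],-1],[[0.32,-0.8,0],[0,0,0],-1],[[0.35,-0.88,0],[0,0,0],-1],[[0.38,-0.94,0],[0,0,0],-1],[[0.39,-0.967,0],[0,0,0],-1],[[0.39,-0.967,0],[0,0,0],-1],[[0.39,-0.967,0],[0,0,0],-1]])

```text
t: 5.15
ee_pos: [590.8, 60.0, 206.2]
orientation: [3.104, 0.485, -0.004]
ft_force: [-0.2, -1.1, -4.7]
width: 39.5
grasp_force: 30.0
```

```bash
python3 - <<'E'
from h import *
b=snap('side','g0');w=snap('wrist','g1')
im=np.vstack([cv2.resize(b['pixels'][60:210,220:420,::-1],(400,300)),cv2.resize(w['pixels'][:,:,::-1],(480,300))[:,40:440]])
im=cv2.resize(im,(400,600));cv2.imwrite('pics/g.png',im)
print(get_obs()['ee_pos'])
t=np.linspace(0,2*np.pi,200)
E
```

```text
[591.19043744  59.13486715 206.88792394]
```

View pics/g.png

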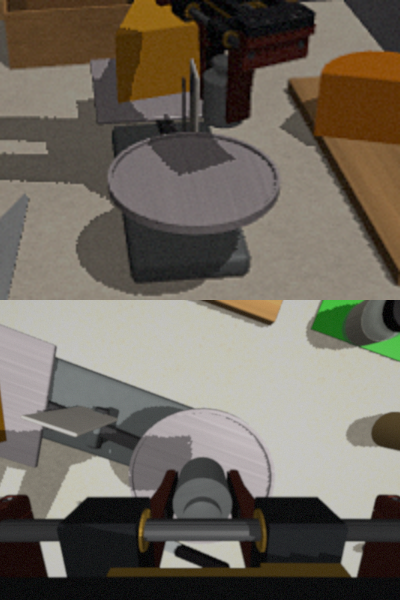

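The side view shows the weight held above the pan. The wrist view shows the pan rim at left x≈227, right x≈416 and top y≈144. I'll check these against the pan estimate.

```bash
python3 - <<'E'
from h import *
from scipy.optimize import least_squares
w=pickle.load(open('g1.pkl','rb'));t=np.linspace(0,2*np.pi,200)
def ext(c,r=83.2): 
    p=proj(w,np.c_[c[0]+r*np.cos(t),c[1]+r*np.sin(t),0*t+141]);return np.array([p[:,0].min(),p[:,0].max(),p[:,1].min()])
print(ext((561,50)))
s=least_squares(lambda c:ext(c,c[2])-[227,416,144],[561,50,83]);print(s.x)
s=least_squares(lambda c:ext(c)-[227,416,144],[561,50]);print(s.x)
E
```

```text
[229.28777275 420.59139443 147.57365726]
[564.06297339  54.09412127  81.83404985]
[562.58449114  53.6243793 ]
```

Emit:
step_arm(deltas=[[[0,0,0.05],[0,0,0],-1],[[0,0,0.1],[0,0,0],-1],[[0,0,0.14],[0,0,0],-1],[[0,0,0.165],[0,0,0],-1],[[0,0,0.18],[0,0,0],-1],[[0,0,0.19],[0,0,0],-1],[[0,0,0.197],[0,0,0],-1],[[0,0,0.2],[0,0,0],-1],[[0,0,0.2],[0,0,0],-1]])

```text
t: 6.0
ee_pos: [592.0, 60.2, 148.0]
orientation: [3.104, 0.483, 0.001]
ft_force: [0.4, -0.3, -4.4]
width: 39.9
grasp_force: 30.0
```

Emit:
step_arm(deltas=[[[0,0,0.003],[0,0,0],-1],[[0,0,0.006],[0,0,0],-1],[[0,0,0.006],[0,0,0],-1],[[0,0,0.006],[0,0,0],-1]])

```text
t: 6.33
ee_pos: [591.9, 60.3, 146.1]
orientation: [-3.104, -0.483, -0.001]
ft_force: [-0.3, -0.1, -4.7]
width: 39.6
grasp_force: 30.0
```

Emit:
step_arm(deltas=[[[0,0,0.003],[0,0,0],-1],[[0,0,0.006],[0,0,0],-1],[[0,0,0.006],[0,0,0],-1],[[0,0,0.006],[0,0,0],-1]])

```text
t: 6.67
ee_pos: [592.0, 60.0, 144.5]
orientation: [3.104, 0.483, 0.001]
ft_force: [-0.8, -2.0, 1.0]
width: 39.3
grasp_force: 30.0
```

Contact (force rose). Releasing and lifting.

Emit:
step_arm(deltas=[[[0,0,0],[0,0,0],1],[[0,0,0],[0,0,0],1],[[0,0,0],[0,0,0],1],[[0,0,0],[0,0,0],1],[[0,0,0],[0,0,0],1],[[0,0,0],[0,0,0],1],[[0,0,0],[0,0,0],1],[[0,0,0],[0,0,0],1],[[0,0,-0.08],[0,0,0],1],[[0,0,-0.16],[0,0,0],1],[[0,0,-0.25],[0,0,0],1],[[0,0,-0.34],[0,0,0],1],[[0,0,-0.34],[0,0,0],1]])

```text
t: 7.75
ee_pos: [594.7, 60.5, 251.7]
orientation: [3.104, 0.483, 0.014]
ft_force: [0.7, -0.1, -0.3]
width: 87.9
grasp_force: 0.0
```

Emit:
step_arm(deltas=[[[-0.556,0.674,0],[0,0,0],1],[[-0.556,0.674,0],[0,0,0],1],[[-0.556,0.674,0],[0,0,0],1],[[-0.556,0.674,0],[0,0,0],1],[[-0.556,0.674,0],[0,0,0],1],[[-0.556,0.674,0],[0,0,0],1],[[-0.556,0.674,0],[0,0,0],1],[[-0.556,0.674,0.1],[0,0,0],1],[[-0.556,0.674,0.2],[0,0,0],1],[[-0.556,0.674,0.3],[0,0,0],1],[[-0.556,0.674,0.4],[0,0,0],1],[[-0.556,0.674,0.5],[0,0,0],1],[[-0.556,0.674,0.5],[0,0,0],1],[[-0.556,0.674,0.5],[0,0,0],1]])

```text
t: 8.92
ee_pos: [493.2, -182.4, 94.9]
orientation: [-3.102, -0.483, 0.005]
ft_force: [0.6, 0.1, 0.0]
width: 87.7
grasp_force: 0.0
```

```bash
python3 - <<'E'
from h import *
b=snap('side','k0');w=snap('wrist','k1')
im=np.vstack([cv2.resize(b['pixels'][90:290,240:400,::-1],(400,500))[:300],cv2.resize(w['pixels'][100:400,120:520,::-1],(400,300))])
cv2.imwrite('pics/k.png',im);o=get_obs();print(o['ee_pos'],o['orientation'])
E
```

```text
[ 495.3017962  -183.23948306   97.33683992] [3.10340345e+00 4.83343434e-01 2.35308937e-03]
```

View pics/k.png

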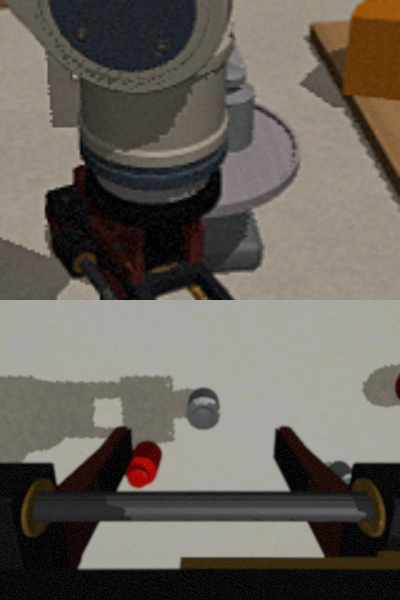

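The side view shows the 500 g upright in the pan. The wrist view shows the 200 g knob at about (324,212), between the fingers.

```bash
python3 - <<'E'
from h import *
w=pickle.load(open('k1.pkl','rb'));o=get_obs();P=atz(w,324,212,47);print(P,R.from_rotvec(o['orientation']).as_matrix().T@(P-o['ee_pos']))
E
```

```text
[ 497.4115266 -180.8566748   47.       ] [ 2.6659239  -1.67846909 50.3388695 ]
```

Emit:
step_arm(deltas=[[[0.008,-0.006,0.1],[0,0,0],1],[[0.008,-0.006,0.19],[0,0,0],1],[[0.008,-0.006,0.26],[0,0,0],1],[[0.008,-0.006,0.3],[0,0,0],1],[[0.008,-0.006,0.301],[0,0,0],1],[[0.008,-0.006,0.301],[0,0,0],1],[[0.008,-0.006,0.301],[0,0,0],-1],[[0.008,-0.006,0.301],[0,0,0],-1],[[0.008,-0.006,0.301],[0,0,0],-1],[[0.008,-0.006,0.301],[0,0,0],-1],[[0.008,-0.006,0.301],[0,0,0],-1],[[0.008,-0.006,0.301],[0,0,0],-1],[[0.008,-0.006,0.301],[0,0,0],-1],[[0.008,-0.006,0.301],[0,0,0],-1],[[0.008,-0.006,0.301],[0,0,0],-1],[[0.008,-0.006,0.301],[0,0,0],-1]])

```text
t: 10.35
ee_pos: [496.1, -180.8, 5.8]
orientation: [3.104, 0.483, 0.0]
ft_force: [0.7, -1.5, 0.2]
width: 28.6
grasp_force: 30.0
```

Emit:
step_arm(deltas=[[[0,0,-0.09],[0,0,0],-1],[[0,0,-0.18],[0,0,0],-1],[[0,0,-0.27],[0,0,0],-1],[[0,0,-0.36],[0,0,0],-1],[[0,0,-0.45],[0,0,0],-1],[[0,0,-0.54],[0,0,0],-1],[[0,0,-0.63],[0,0,0],-1],[[0,0,-0.7],[0,0,0],-1],[[0,0,-0.7],[0,0,0],-1],[[0.04,-0.08,-0.7],[0,0,0],-1],[[0.08,-0.16,-0.7],[0,0,0],-1],[[0.12,-0.24,-0.7],[0,0,0],-1],[[0.16,-0.33,-0.7],[0,0,0],-1],[[0.2,-0.42,-0.7],[0,0,0],-1],[[0.24,-0.5,-0.7],[0,0,0],-1],[[0.28,-0.58,-0.7],[0,0,0],-1],[[0.31,-0.65,-0.7],[0,0,0],-1],[[0.325,-0.673,-0.7],[0,0,0],-1],[[0.325,-0.673,-0.7],[0,0,0],-1],[[0.325,-0.673,-0.7],[0,0,0],-1]])

```text
t: 12.02
ee_pos: [527.0, 41.1, 214.7]
orientation: [3.104, 0.485, -0.003]
ft_force: [-0.7, -0.1, -2.5]
width: 28.4
grasp_force: 30.0
```

Emit:
step_arm(deltas=[[[0,0,0.06],[0,0,0],-1],[[0,0,0.12],[0,0,0],-1],[[0,0,0.17],[0,0,0],-1],[[0,0,0.2],[0,0,0],-1],[[0,0,0.22],[0,0,0],-1],[[0,0,0.23],[0,0,0],-1],[[0,0,0.23],[0,0,0],-1],[[0,0,0.23],[0,0,0],-1]])

```text
t: 12.68
ee_pos: [527.9, 41.0, 147.2]
orientation: [3.104, 0.483, 0.001]
ft_force: [0.2, -0.6, -2.6]
width: 28.4
grasp_force: 30.0
```

Now I'm lowering until the pan is nearly level, so it doesn't drop away on release.

Emit:
step_arm(deltas=[[[0,0,0.01],[0,0,0],-1],[[0,0,0.02],[0,0,0],-1],[[0,0,0.026],[0,0,0],-1],[[0,0,0.032],[0,0,0],-1],[[0,0,0.038],[0,0,0],-1],[[0,0,0.044],[0,0,0],-1],[[0,0,0.05],[0,0,0],-1],[[0,0,0.056],[0,0,0],-1],[[0,0,0.062],[0,0,0],-1],[[0,0,0.068],[0,0,0],-1],[[0,0,0.074],[0,0,0],-1],[[0,0,0.08],[0,0,0],-1],[[0,0,0.086],[0,0,0],-1],[[0,0,0.092],[0,0,0],-1],[[0,0,0.098],[0,0,0],-1],[[0,0,0.102],[0,0,0],-1],[[0,0,0.102],[0,0,0],-1],[[0,0,0.102],[0,0,0],-1],[[0,0,0.102],[0,0,0],-1]])

```text
t: 14.27
ee_pos: [527.4, 41.3, 116.2]
orientation: [-3.104, -0.483, 0.0]
ft_force: [-0.5, -0.6, -0.8]
width: 28.4
grasp_force: 30.0
```

Force is about zero, so the pan is carrying the weight near level. Releasing and lifting straight up.

Emit:
step_arm(deltas=[[[0,0,0],[0,0,0],0],[[0,0,0],[0,0,0],0.5],[[0,0,0],[0,0,0],0.8],[[0,0,0],[0,0,0],0.8],[[0,0,0],[0,0,0],0.8],[[0,0,0],[0,0,0],0.8],[[0,0,0],[0,0,0],0.8],[[0,0,0],[0,0,0],0.8],[[0,0,-0.08],[0,0,0],0.8],[[0,0,-0.17],[0,0,0],0.8],[[0,0,-0.26],[0,0,0],0.8],[[0,0,-0.35],[0,0,0],0.8],[[0,0,-0.44],[0,0,0],0.8],[[-0.2,0.2,-0.44],[0,0,0],0.8],[[-0.3,0.3,-0.44],[0,0,0],0.8],[[-0.4,0.4,-0.44],[0,0,0],0.8],[[-0.4,0.5,-0.44],[0,0,0],0.8],[[-0.4,0.5,-0.44],[0,0,0],0.8],[[-0.4,0.5,-0.44],[0,0,0],0.8],[[-0.4,0.5,-0.44],[0,0,0],0.8]])

```text
t: 15.93
ee_pos: [458.4, -139.2, 248.2]
orientation: [-3.105, -0.478, -0.0]
ft_force: [-0.5, 0.8, 0.2]
width: 78.8
grasp_force: 0.0
```

```bash
python3 - <<'E'
from h import *
b=snap('side','z0');a=snap('scene','z1')
im=np.vstack([cv2.resize(b['pixels'][50:200,240:400,::-1],(400,375)),cv2.resize(a['pixels'][150:300,310:570,::-1],(400,225))])
cv2.imwrite('pics/z.png',im)
t=np.linspace(0,2*np.pi,200)
for z in (114,128,141):
    p=proj(b,np.c_[562+83*np.cos(t),50+83*np.sin(t),0*t+z]);print(z,p.min(0),p.max(0))
E
```

```text
114 [276.36528987 136.44744676] [359.39600257 183.17373432]
128 [276.07657574 130.78788157] [359.91409215 177.10911216]
141 [275.80444615 125.44315341] [360.4031336  171.36272277]
```

View pics/z.png

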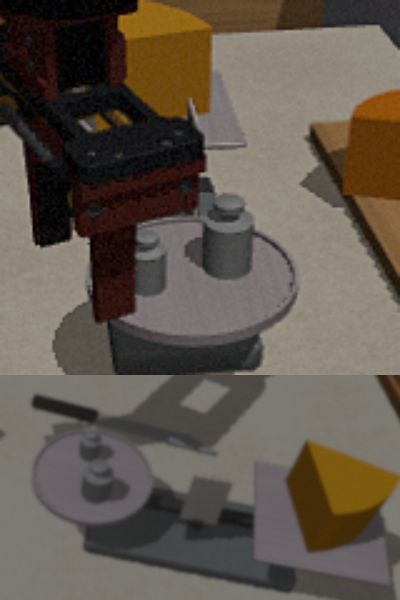

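The picture shows both weights upright and well inside the pan (side-crop bases near (228,270) and (150,285)). The rim top is at y≈138 px, which matches the level height (rim z 114). The cheese is on its plate and the gripper is clear.

Emit:
step_arm(deltas=[[[0,0,0],[0,0,0],0.8],[[0,0,0],[0,0,0],0.8],[[0,0,0],[0,0,0],0.8],[[0,0,0],[0,0,0],0.8],[[0,0,0],[0,0,0],0.8],[[0,0,0],[0,0,0],0.8],[[0,0,0],[0,0,0],0.8],[[0,0,0],[0,0,0],0.8],[[0,0,0],[0,0,0],0.8],[[0,0,0],[0,0,0],0.8],[[0,0,0],[0,0,0],0.8],[[0,0,0],[0,0,0],0.8]])

```text
t: 17.03
ee_pos: [458.8, -138.1, 248.2]
orientation: [-3.104, -0.483, 0.0]
ft_force: [-0.1, -0.1, 0.5]
width: 79.1
grasp_force: 0.0
```

```bash
python3 -c "
from workcell import *
print(close_job())"
```

```text
the job is handed in; nothing more can be done
None
```

The job is handed in (no verdict was returned): in the last picture the 500 g and 200 g weights stand upright in the round pan, the beam looks level, the cheese is on its plate and the gripper is clear, at about 17 s of the 61 s allowed.

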